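# Square up the stock against the counter fence

### The arm

A 6-joint arm with a two-finger parallel gripper is mounted at the origin on the work surface. World frame = base frame: x ahead of the robot, y to its left, z up, the work surface at z = 0. Lengths are in mm, angles in rad, forces in N, time in s.
With the tool pointing down it reaches from about 325 to 850 mm from the base axis. Payload 4.4 kg.
Tool frame: the origin (TCP) lies midway between the tips of the shut fingers; the grasp point (between the pads) lies 19 mm behind it; z points along the fingers, y is the line along which they close (so a half turn about z gives the same grasp; the last joint's range is limited). The gripper opens to 94 mm and grips with 3 to 60 N. Pads are 16 mm wide; open, the fingers measure 119 mm over their backs; the gripper's body (75 mm by 177 mm) begins 78 mm behind the grasp point.
Start: joints at [-0.15, 0.207, 1.542, -0, 1.393, -0.15], TCP at [575.002, -0.012, 205.447] pointing down, gripper open.
Joint ranges: [-2.73, 2.73], [-0.86, 2.22], [0.23, 2.46], [-1.11, 4.25], [0.08, 2.63], [-2.82, 2.82]. Speed limits (rad/s): [2.79, 2.79, 3.14, 3.14, 3.14, 3.14].

### API

Orientations are given as a unit quaternion [w, x, y, z].
In Python, from bench import robot, grab_frame gives the robot as it stands. The module is installed in compiled form; this text tells all that it offers.
- The arm moves only by the tool move_arm, never from a script. Its argument "targets" is one flat list of numbers, 7 for each row, row after row: the shift along the world's x, y, z in mm, then the turn, a rotation vector about the world's x, y, z in rad, then the opening, from -1 (shut) to 1 (fully open), so that 0 is half open. A call has 1 to 10 rows; each row is the pose to reach, as a shift and turn from the pose commanded when the call began; what a row does not reach only later rows make up. A row lasts 1/12 s, in which the tool goes at most 41.7 mm and 7.16 degrees, less where a joint would pass 70% of its speed; a pose out of reach is approached as far as the arm can. A call with a gripper value outside its range is refused whole. The fingers move at their own pace and stop on an object; the grip force is fixed at half the most. Time passes only in rows, so rows that repeat a pose let the fingers close. It gives the time, the measured TCP pose, the force, the opening and the grip force at its end, in the units of the state.
- robot.read_state(): the state, without advancing time (a new reading comes with each control period).
- grab_frame(name): name is "scene" or "side" or "wrist"; returns a dict with "img" (480x640x3 uint8, red, green, blue), "range_z" (480x640 float32, mm along the optical axis (not along the pixel's ray), 0 where there is no reading), "mtx" (3x3 intrinsics, pixels), "R" (3x3) and "t" (3): a world point X has camera coordinates R X + t. Camera axes: x right, y down, z forward; pixel columns grow to the right and rows downward; lengths in mm; the calibration is good to about 2 mm. A picture is of the moment at which its call begins.
- robot.close_job(): hands the job in; it is judged then, once.
The state is a dict: "t": time; "joint_positions": joint angles; "qvel": joint speeds; "joint_efforts": joint torques, N m; "ee_pos": TCP position; "tcp_rot": TCP orientation; "contact_force": force on the tool from outside, world axes, zero at the start; "ft_torque": the same for the moment, N m; "finger_gap": opening from 0.0 (shut) to 1.0 (fully open); "grasp_force": force on a finger pad.
Only numpy, scipy, OpenCV 4.12 (cv2) and the standard library are available. Lean on these libraries where they do the work, as an engineer would, in place of code of your own. Each camera call takes 0.05 s, during which the arm holds its last target. There are 200 camera calls.

### The job

Straighten up the stock on the shop counter by pushing only: push the big cardboard carton along the counter until it sits snugly in the corner of the L-shaped wooden fence, flat against both the long rail and the short end rail, and push the big round tin straight back until it touches the long rail, standing beside the carton as it does now. Slide both with the fingertips, never lifting or tipping them, leave the other things where they are, and finish clear of everything.

Things in the scene. Friction and masses are not known exactly. Their poses are not given: they have to be found in the camera images.
- fence: L-shaped fence of brown wooden rails, 25 mm thick, 35 mm high, fixed on the counter, yaw -0.05 to 0.13. Origin: inside corner of the L, at counter height. Long rail: 640 mm from the corner along the fence's -y (robot's right), inner face = its plane x=0, facing the robot (-x). Short end rail: 150 mm from the corner along -x (to the robot), inner face = plane y=0. Work area: negative x and y.
- carton: Big closed carton, brown cardboard with pale paper bands, 110 (own x) x 150 (own y) x 70 mm high, about 0.5 kg, loose. Origin: centre of its underside. Starts up to 0.35 rad askew, clear of both rails, its 150 mm side roughly along the long rail and its -x side to the robot; this stays so. Snug, its centre is 55 mm from the long rail's face and 75 mm from the end rail's.
- tin: Big round tin, 100 mm in diameter, 70 mm high, metal with a pale paper band and white lid, about 0.45 kg, loose, standing upright. Origin: centre of its underside, on the counter. It stands short of the long rail, further from the corner than the carton. Touching the rail its centre is 50 mm from the rail's face.
- spice_jar: Bystander: small brown glass jar, 40 mm in diameter, 55 mm high, loose, between carton and tin but nearer the robot. Origin: centre of its underside, on the counter. Leave alone.
- paste_can: Bystander: small can, 48 mm in diameter, 60 mm high, loose, in front of the far right end of the long rail. Origin: centre of its underside, on the counter. Leave alone.
- soap_box: Bystander: small soap packet, 40 x 75 x 30 mm, loose, beyond the robot-side end of the short rail. Origin: centre of its underside, on the counter. Leave alone.
- milk_can: Bystander: can, 66 mm in diameter, 70 mm high, loose, behind the long rail. Origin: centre of its underside, on the counter. Leave alone.
- tea_jar: Bystander: clear jar, 70 mm in diameter, 85 mm high, loose, behind the long rail. Origin: centre of its underside, on the counter. Leave alone.
- calculator: Bystander: black desk calculator lying flat, 140 x 90 x 20 mm, loose, at the right of the counter. Origin: centre of its underside, on the counter. Leave alone.
There are look-alikes about, which are no part of the job. Several things have the shape of the carton; the one meant has the colours described above.

How it is judged (in metres and radians):
At the end, for the whole second after the job is handed in: Carton centre within 5 mm of its snug place in the corner (55 mm from the long rail, 75 mm from the end rail), square within 0.05 rad; tin within 5 mm of touching the long rail, its centre 210 to 560 mm from the end rail; both on the counter, upright and at rest (x of carton in the frame of fence between -0.06 and -0.051 m and y of carton in the frame of fence between -0.08 and -0.071 m and angle between the x axis of carton and the x axis of fence, either way round below 0.05 rad and angle between each of carton, tin's own z axis and vertical below 0.05 rad and height (world z) of each of carton, tin below 0.005 m and x of tin in the frame of fence between -0.055 and -0.046 m and y of tin in the frame of fence between -0.56 and -0.21 m and linear speed of each of carton, tin below 0.01 m/s).
It fails at once if the carton or the tin is lifted off the counter (height (world z) of any of carton, tin above 0.012 m).
It fails at once if the carton or the tin is tipped (angle between any of carton, tin's own z axis and vertical above 0.2 rad).
It fails at once if one of the other things is moved more than 20 mm (distance of any of spice_jar, paste_can, soap_box, milk_can, tea_jar, calculator from where it was at the start of the episode above 0.02 m).
It also fails if it takes over 61 s, if anything falls off the work surface, if the arm or the gripper's body presses on something with over 40 N, if the wrist force passes 120 N, or if a joint passes its speed limit or range.

## Working session

There is one attempt and no reset: what is moved stays moved. The work goes in short steps, Python scripts to look and compute and a tool call to move; the robot and the scene stay as the last step left them, time stands still between calls to the robot, and variables do not carry over. Pictures are saved under pics/ and viewed, at most 10 in all, crops included, and the job is handed in when it is done.

Besides the shell and the picture viewer there is one more tool, called after "Emit:" in YAML: its name, and indented under it one key for each argument. move_arm: Moves the arm, as the interface text tells. Its arguments: {"type":"object","properties":{"targets":{"type":"array"}},"required":["targets"]}

```bash
mkdir -p pics; cat > h.py <<'E'
import numpy as np, cv2
from bench import robot, grab_frame
def world(f):
    z=f["range_z"].astype(float); v,u=np.mgrid[:480,:640]
    K=f["mtx"]; c=np.stack([(u-K[0,2])/K[0,0]*z,(v-K[1,2])/K[1,1]*z,z],-1)
    w=(c-f["t"])@f["R"]; w[z==0]=np.nan
    return w
def save(f,n): cv2.imwrite("pics/"+n,f["img"][:,:,::-1])
E
python3 - <<'E'
from h import *
for n in ("scene","side"):
    f=grab_frame(n); save(f,n+"0.png"); np.savez(n+"0.npz",w=world(f),img=f["img"])
    print(n, -f["R"].T@f["t"])
E
```

```text
scene [1218.75189508   79.73682795 1150.01107214]
side [471.98878384 681.30929384 739.925952  ]
```

View pics/scene0.png

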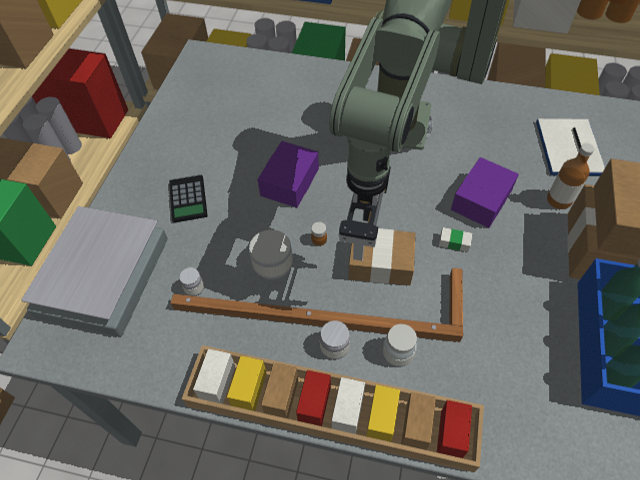

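View pics/side0.png

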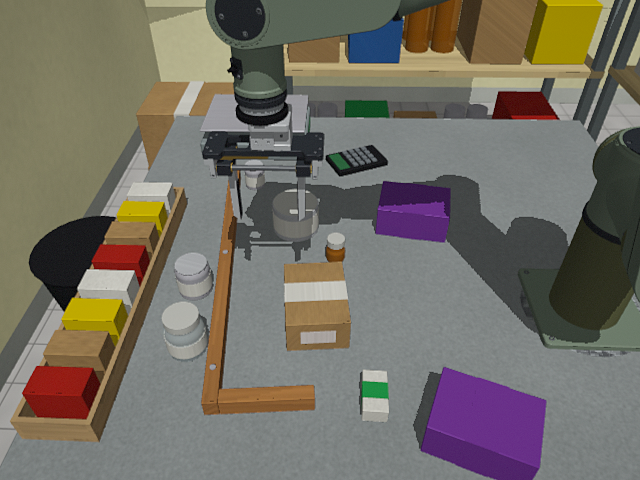

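The scene view shows the carton at about (383,256), the tin at (271,255), and the fence corner at (460,333). The jar is at (318,234) and the soap at (455,238). The purple boxes are the look-alikes.

```bash
python3 - <<'E'
from h import *
for n,cp,tp in (("scene",(395,265),(271,243)),("side",(316,285),(297,203))):
    d=np.load(n+"0.npz"); w=d["w"]; img=d["img"]; hsv=cv2.cvtColor(img,cv2.COLOR_RGB2HSV)
    z=w[...,2]
    c0=w[cp[1],cp[0]]; t0=w[tp[1],tp[0]]; print(n,c0,t0)
    def near(c,r): return np.hypot(w[...,0]-c[0],w[...,1]-c[1])<r
    m=near(c0,120)&(z>64)&(z<76)
    print("carton",cv2.minAreaRect(w[m][:,:2].astype(np.float32)),m.sum(), np.median(z[m]))
    m=near(t0,80)&(z>64)&(z<76)
    print("tin",cv2.minEnclosingCircle(w[m][:,:2].astype(np.float32)),m.sum())
    # fence top
    m=(z>31)&(z<39)&(hsv[...,1]>110)&(hsv[...,0]<20)&(w[...,0]>480)&(w[...,0]<850)&(w[...,1]>-450)&(w[...,1]<400)
    k,l,s,c=cv2.connectedComponentsWithStats(m.astype(np.uint8))
    for i in np.argsort(-s[1:,4])[:4]+1:
        p=w[l==i]; print("comp",s[i],p[:,:2].min(0),p[:,:2].max(0))
        if s[i,4]>150: print(cv2.minAreaRect(p[:,:2].astype(np.float32)))
    for nm,(lo,hi) in dict(low=(8,100)).items():
        m=(z>lo)&(z<hi)&(w[...,0]>350)&(w[...,0]<850)&(abs(w[...,1])<460)
        k,l,s,c=cv2.connectedComponentsWithStats(m.astype(np.uint8))
        for i in range(1,k):
            if s[i,4]>80: p=w[l==i]; print("  obj",c[i].round(),s[i,4],p.min(0).round(),p.max(0).round())
E
```

```text
scene [539.05962034  75.51756745  72.887723  ] [ 540.8284254  -221.36646936   71.35429652]
carton ((495.96697998046875, 39.004520416259766), (113.83792877197266, 150.58749389648438), 6.098530292510986) 1935 71.10540248487187
tin ((548.9385375976562, -220.53146362304688), 52.486873626708984) 1147
comp [ 171  268  292   69 2979] [ 492.16601037 -413.95154614] [726.309917   247.39885345]
((612.0108642578125, -90.48944091796875), (174.24700927734375, 665.1732177734375), 5.853192329406738)
comp [442 409   1   5   5] [833.9637421  221.09640825] [843.91415241 221.70744579]
comp [410 277   2   2   4] [540.91449922 114.73899386] [542.63105241 117.51344469]
comp [330 382   1   2   2] [829.69768628 -13.12823213] [831.62028054 -12.70019172]
  obj [280. 191.] 794 [ 350. -315.    8.] [ 375. -201.   77.]
  obj [201. 207.] 207 [ 384. -460.    9.] [ 470. -428.   26.]
  obj [318. 233.] 315 [ 442. -144.    8.] [ 481. -105.   63.]
  obj [455. 238.] 574 [359. 172.   8.] [420. 247.  40.]
  obj [271. 253.] 1699 [ 497. -272.    8.] [ 601. -172.   80.]
  obj [386. 258.] 2743 [434. -36.   8.] [561. 119.  80.]

[... 750 characters left out ...]
701 201.65888841]
comp [ 75 397  21  17  57] [826.5913792  244.87626138] [849.47287158 272.40802895]
  obj [349. 168.] 227 [ 375. -460.    8.] [ 464. -426.   23.]
  obj [255. 178.] 311 [ 634. -392.    8.] [ 683. -358.   56.]
  obj [238. 346.] 5476 [ 490. -354.    8.] [719. 249.  39.]
  obj [382. 211.] 408 [ 350. -313.    9.] [ 372. -198.   72.]
  obj [124. 316.] 9543 [ 810. -305.    8.] [850. 301.  83.]
  obj [295. 215.] 1749 [ 498. -268.    8.] [ 597. -169.   74.]
  obj [318. 300.] 5761 [ 433. -142.    8.] [556. 121.  73.]
  obj [193. 275.] 1371 [699. -55.   8.] [764.  11.  72.]
  obj [184. 331.] 2082 [681.  85.   8.] [750. 153.  87.]
  obj [375. 395.] 1279 [374. 173.   8.] [416. 250.  33.]
```

```bash
python3 - <<'E'
from h import *
from scipy.spatial.transform import Rotation as R
s=robot.read_state(); q=s["tcp_rot"]; print({k:np.round(v,3) for k,v in s.items()})
print(R.from_quat([*q[1:],q[0]]).as_matrix().round(3))
E
cat >> h.py <<'E'
YAW=0.102; C=np.array([641,222.5]); RF=np.array([[np.cos(YAW),-np.sin(YAW)],[np.sin(YAW),np.cos(YAW)]])
def f2w(x,y): return C+RF@[x,y]
def w2f(p): return RF.T@(np.asarray(p)[:2]-C)
E
python3 -c "
from h import *
for p in [(-252,-167),(-118,-167),(-58,-280),(-58,-158),(-210,-431),(-102,-431)]: print(p,f2w(*p).round(1))"
```

```text
{'t': np.float64(0.1), 'joint_positions': array([-0.151,  0.207,  1.543, -0.   ,  1.394, -0.15 ]), 'qvel': array([ 0.   , -0.   , -0.005, -0.003,  0.   , -0.   ]), 'joint_efforts': array([-0.0000e+00, -3.7186e+01, -2.8229e+01,  7.0000e-02,  3.1000e-02,
       -0.0000e+00]), 'ee_pos': array([5.74271e+02, 9.70000e-02, 2.04424e+02]), 'tcp_rot': array([-0.001,  0.707,  0.707, -0.001]), 'contact_force': array([ 0.25 , -0.688,  1.003]), 'ft_torque': array([-0.057,  0.013,  0.019]), 'grasp_force': np.float64(0.0), 'finger_gap': np.float64(1.004)}
[[ 0.     1.    -0.002]
 [ 1.    -0.     0.   ]
 [ 0.    -0.002 -1.   ]]
(-252, -167) [407.3  30.7]
(-118, -167) [540.6  44.4]
(-58, -280) [611.8 -62. ]
(-58, -158) [599.4  59.4]
(-210, -431) [ 476.  -227.6]
(-102, -431) [ 583.4 -216.6]
```

Emit:
move_arm:
  targets: [-84,15,0,0,0,-0.6,1,-168,31,0,0,0,-1.0,1,-168,31,0,0,0,-1.2,1,-168,31,0,0,0,-1.2,1,-168,31,0,0,0,-1.2,1,-168,31,0,0,0,-1.2,1,-168,31,0,0,0,-1.2,1,-168,31,0,0,0,-1.2,1,-168,31,0,0,0,-1.2,1,-168,31,0,0,0,-1.2,1]

```text
t: 0.93
ee_pos: [406.5, 31.1, 205.0]
tcp_rot: [-0.0, 0.983, 0.182, -0.0]
contact_force: [-0.7, 0.1, -0.0]
finger_gap: 1.0
grasp_force: 0.0
```

Emit:
move_arm:
  targets: [0,0,0,0,0,-0.269,1,0,0,0,0,0,-0.269,1,0,0,0,0,0,-0.269,1,0,0,-40,0,0,-0.269,1,0,0,-80,0,0,-0.269,1,0,0,-80,0,0,-0.269,1,0,0,-80,0,0,-0.269,1]

```text
t: 1.52
ee_pos: [404.5, 31.3, 123.7]
tcp_rot: [-0.001, 0.999, 0.052, -0.003]
contact_force: [0.8, -0.0, 0.9]
finger_gap: 1.0
grasp_force: 0.0
```

```bash
cat >> h.py <<'E'
def st():
    from scipy.spatial.transform import Rotation as R
    s=robot.read_state(); q=s["tcp_rot"]; M=R.from_quat([*q[1:],q[0]]).as_matrix()
    print("t",s["t"],"pos",s["ee_pos"].round(1),"fence",w2f(s["ee_pos"]).round(1),"y",M[:,1].round(3),"z",M[:,2].round(3),"F",s["contact_force"].round(1),"gap",s["finger_gap"], "j6",s["joint_positions"].round(2))
E
python3 -c "
from h import *
st()"
```

```text
t 1.5167 pos [404.5  31.3 123.7] fence [-254.8 -166.1] y [ 0.103 -0.995 -0.002] z [-0.007  0.001 -1.   ] F [ 0.8 -0.   0.9] gap 1.0002395442788234 j6 [-0.14 -0.07  2.02  0.    1.2   1.33]
```

Emit:
move_arm:
  targets: [0,0,-35,0,0,0,1,0,0,-70,0,0,0,1,0,0,-105,0,0,0,1,0,0,-105,0,0,0,1,8,1,-105,0,0,0,1,16,2,-105,0,0,0,1,24,2.5,-105,0,0,0,1,32,3.3,-105,0,0,0,1,40,4.1,-105,0,0,0,1,48,5,-105,0,0,0,1]

```text
t: 2.35
ee_pos: [455.5, 35.9, 22.5]
tcp_rot: [0.0, 0.999, 0.051, -0.001]
contact_force: [-7.2, -0.8, 5.5]
finger_gap: 0.998
grasp_force: 3.3
```

Emit:
move_arm:
  targets: [7,0.7,0,0,0,0,1,14,1.4,0,0,0,0,1,21,2.2,0,0,0,0,1,28,2.9,0,0,0,0,1,35,3.6,0,0,0,0,1,42,4.3,0,0,0,0,1,49,5,0,0,0,0,1,56,5.7,0,0,0,0,1,63,6.5,0,0,0,0,1,70,7.2,0,0,0,0,1]

```text
t: 3.18
ee_pos: [525.8, 43.2, 22.3]
tcp_rot: [0.0, 0.999, 0.051, -0.0]
contact_force: [-5.0, -1.4, 3.3]
finger_gap: 1.002
grasp_force: 2.6
```

```bash
cat >> h.py <<'E'
def carton(n,wall=None):
    f=grab_frame(n); w=world(f); z=w[...,2]; hsv=cv2.cvtColor(f["img"],cv2.COLOR_RGB2HSV)
    fx=(w[...,:2]-C)@RF
    m=(z>62)&(z<76)&(fx[...,0]>-240)&(fx[...,0]<20)&(fx[...,1]>-260)&(fx[...,1]<30)
    k,l,s,c=cv2.connectedComponentsWithStats(m.astype(np.uint8)); 
    i=1+np.argmax(s[1:,4]); p=fx[l==i].astype(np.float32)
    print(n,"carton fence",cv2.minAreaRect(p),s[i,4])
    m=(z>62)&(z<76)&(fx[...,0]>-210)&(fx[...,0]<20)&(fx[...,1]>-520)&(fx[...,1]<-350)
    k,l,s,c=cv2.connectedComponentsWithStats(m.astype(np.uint8)); i=1+np.argmax(s[1:,4])
    print(n,"tin fence",cv2.minEnclosingCircle(fx[l==i].astype(np.float32)),s[i,4])
    return f
E
python3 -c "
from h import *
st(); save(carton('scene'),'s1.png'); carton('side')"
```

```text
t 3.1833 pos [525.8  43.2  22.3] fence [-132.9 -166.6] y [ 0.102 -0.995  0.   ] z [-0. -0. -1.] F [-5.  -1.4  3.3] gap 1.0015301905466307 j6 [-0.08  0.34  1.8  -0.    1.    1.39]
scene carton fence ((-70.87342834472656, -166.97164916992188), (115.55474853515625, 149.92178344726562), 0.14007091522216797) 2892
scene tin fence ((-135.13746643066406, -433.68670654296875), 51.98276138305664) 1151
side carton fence ((-77.55470275878906, -167.06231689453125), (154.38287353515625, 127.92578125), 89.81305694580078) 3482Traceback (most recent call last):
  File "<string>", line 3, in <module>
    st(); save(carton('scene'),'s1.png'); carton('side')
                                          ~~~~~~^^^^^^^^
  File "h.py", line 24, in carton
    k,l,s,c=cv2.connectedComponentsWithStats(m.astype(np.uint8)); i=1+np.argmax(s[1:,4])
                                                                      ~~~~~~~~~^^^^^^^^^
    return _wrapfunc(a, 'argmax', axis=axis, out=out, **kwds)
    return bound(*args, **kwds)
ValueError: attempt to get argmax of an empty sequence
```

View pics/s1.png

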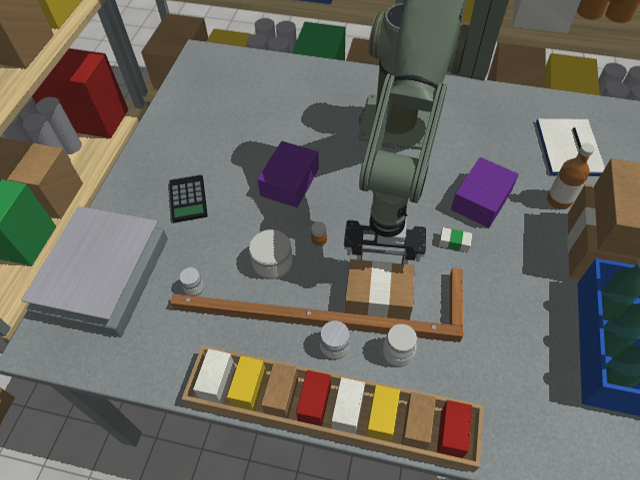

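The carton at (380,287) is square to the rail with about 15 mm left to go. I'll push on slowly until it touches.

Emit:
move_arm:
  targets: [4,0.4,0,0,0,0,1,8,0.8,0,0,0,0,1,10,1,0,0,0,0,1,11,1.1,0,0,0,0,1,12,1.2,0,0,0,0,1,13,1.3,0,0,0,0,1,13,1.3,0,0,0,0,1]

```text
t: 3.87
ee_pos: [537.4, 44.5, 21.2]
tcp_rot: [0.0, 0.999, 0.051, -0.001]
contact_force: [-4.9, -0.8, 4.6]
finger_gap: 1.003
grasp_force: 2.8
```

Emit:
move_arm:
  targets: [1,0.1,0,0,0,0,1,1,0.1,0,0,0,0,1]

```text
t: 4.03
ee_pos: [538.4, 44.6, 21.2]
tcp_rot: [0.0, 0.999, 0.051, -0.001]
contact_force: [-5.1, -0.8, 4.3]
finger_gap: 0.999
grasp_force: 2.7
```

Emit:
move_arm:
  targets: [1,0.1,0,0,0,0,1,1,0.1,0,0,0,0,1]

```text
t: 4.2
ee_pos: [538.8, 44.7, 21.2]
tcp_rot: [0.0, 0.999, 0.051, -0.001]
contact_force: [-7.9, -0.7, 6.6]
finger_gap: 1.001
grasp_force: 3.5
```

Emit:
move_arm:
  targets: [1,0.1,0,0,0,0,1,1,0.1,0,0,0,0,1]

```text
t: 4.37
ee_pos: [538.7, 44.7, 21.1]
tcp_rot: [0.0, 0.999, 0.051, -0.003]
contact_force: [-9.5, -0.9, 8.0]
finger_gap: 0.998
grasp_force: 4.9
```

Emit:
move_arm:
  targets: [1,0.1,0,0,0,0,1,1,0.1,0,0,0,0,1]

```text
t: 4.53
ee_pos: [538.6, 44.6, 21.0]
tcp_rot: [0.0, 0.999, 0.051, -0.004]
contact_force: [-12.3, -1.2, 11.0]
finger_gap: 0.999
grasp_force: 6.2
```

Emit:
move_arm:
  targets: [1,0.1,0,0,0,0,1,1,0.1,0,0,0,0,1]

```text
t: 4.7
ee_pos: [538.5, 44.7, 21.1]
tcp_rot: [0.0, 0.999, 0.051, -0.005]
contact_force: [-15.1, -3.4, 13.9]
finger_gap: 0.998
grasp_force: 7.6
```

Emit:
move_arm:
  targets: [-30,-3,0,0,0,0,1,-30,-3,40,0,0,0,1,-30,-3,80,0,0,0,0.5,-40,-30,100,0,0,0,0,-50,-70,100,0,0,0,0,-60,-110,100,0,0,0,0,-67,-150,100,0,0,0,0,-67,-190,100,0,0,0,0,-67,-230,100,0,0,0,0,-67,-272,100,0,0,0,0]

```text
t: 5.53
ee_pos: [477.0, -229.2, 122.0]
tcp_rot: [0.001, 0.999, 0.051, 0.002]
contact_force: [0.6, 0.4, 0.3]
finger_gap: 0.502
grasp_force: 0.0
```

Emit:
move_arm:
  targets: [0,0,0,0,0,0,0,0,0,0,0,0,0,0]

```text
t: 5.7
ee_pos: [477.0, -229.6, 121.6]
tcp_rot: [0.001, 0.999, 0.049, 0.002]
contact_force: [-0.3, -0.1, -0.9]
finger_gap: 0.497
grasp_force: 0.0
```

```bash
python3 -c "
from h import *
st(); carton('scene')"
```

```text
t 5.7 pos [ 477.  -229.6  121.6] fence [-209.2 -433. ] y [ 0.097 -0.995  0.002] z [ 0.003 -0.002 -1.   ] F [-0.3 -0.1 -0.9] gap 0.4973055921308111 j6 [-0.61  0.19  1.74  0.    1.2   0.86]
scene carton fence ((-57.35300827026367, -167.1956787109375), (116.56413269042969, 151.02818298339844), 1.279402494430542) 2935
scene tin fence ((-136.56240844726562, -433.4693298339844), 52.10664749145508) 1163
```

Emit:
move_arm:
  targets: [0,0,-35,0,0,0,0,0,0,-70,0,0,0,0,0,0,-101,0,0,0,0,0,0,-101,0,0,0,0,7,0.7,-101,0,0,0,0,14,1.4,-101,0,0,0,0,21,2.1,-101,0,0,0,0,28,2.9,-101,0,0,0,0,35,3.6,-101,0,0,0,0,40,4.1,-101,0,0,0,0]

```text
t: 6.58
ee_pos: [516.2, -223.4, 21.7]
tcp_rot: [0.001, 0.999, 0.052, -0.001]
contact_force: [-9.8, -0.9, 8.5]
finger_gap: 0.5
grasp_force: 4.9
```

Emit:
move_arm:
  targets: [6,0.6,0,0,0,0,0,12,1.2,0,0,0,0,0,18,1.8,0,0,0,0,0,24,2.5,0,0,0,0,0,30,3.1,0,0,0,0,0,36,3.7,0,0,0,0,0,42,4.3,0,0,0,0,0,47,4.8,0,0,0,0,0,51,5.2,0,0,0,0,0,54,5.5,0,0,0,0,0]

```text
t: 7.42
ee_pos: [569.9, -217.7, 21.7]
tcp_rot: [0.001, 0.999, 0.051, -0.001]
contact_force: [-7.8, -0.7, 8.0]
finger_gap: 0.499
grasp_force: 4.6
```

```bash
python3 -c "
from h import *
st(); carton('scene')"
```

```text
t 7.4167 pos [ 569.9 -217.7   21.7] fence [-115.6 -430.7] y [ 0.102 -0.995  0.001] z [-0.002 -0.001 -1.   ] F [-7.8 -0.7  8. ] gap 0.49885870961574946 j6 [-0.51  0.48  1.59 -0.    1.07  0.96]
scene carton fence ((-56.28519821166992, -166.81008911132812), (150.29476928710938, 115.59829711914062), 89.28166961669922) 2926
scene tin fence ((-69.94102478027344, -427.1678771972656), 57.86417770385742) 1287
```

About 11 mm remain.

Emit:
move_arm:
  targets: [3,0.3,0,0,0,0,0,6,0.6,0,0,0,0,0,8,0.8,0,0,0,0,0,9,0.9,0,0,0,0,0,9,0.9,0,0,0,0,0]

```text
t: 7.88
ee_pos: [579.0, -216.8, 21.6]
tcp_rot: [0.001, 0.999, 0.051, -0.001]
contact_force: [-6.0, -0.6, 5.4]
finger_gap: 0.5
grasp_force: 4.0
```

Emit:
move_arm:
  targets: [1,0.1,0,0,0,0,0,2,0.2,0,0,0,0,0,2,0.2,0,0,0,0,0]

```text
t: 8.13
ee_pos: [580.8, -216.6, 21.6]
tcp_rot: [0.001, 0.999, 0.051, -0.001]
contact_force: [-7.7, -0.8, 6.2]
finger_gap: 0.499
grasp_force: 4.1
```

Emit:
move_arm:
  targets: [1,0.1,0,0,0,0,0,2,0.2,0,0,0,0,0,2,0.2,0,0,0,0,0]

```text
t: 8.38
ee_pos: [581.1, -216.5, 21.6]
tcp_rot: [0.0, 0.999, 0.051, -0.003]
contact_force: [-11.5, -1.1, 9.3]
finger_gap: 0.502
grasp_force: 6.1
```

Emit:
move_arm:
  targets: [1,0.1,0,0,0,0,0,2,0.2,0,0,0,0,0,2,0.2,0,0,0,0,0]

```text
t: 8.63
ee_pos: [581.1, -216.5, 21.6]
tcp_rot: [0.0, 0.999, 0.051, -0.005]
contact_force: [-16.5, -1.7, 13.4]
finger_gap: 0.506
grasp_force: 8.6
```

Emit:
move_arm:
  targets: [-35,-3.5,0,0,0,0,0,-35,-3.5,40,0,0,0,0,-35,-3.5,80,0,0,0,0,-20,30,100,0,0,0.125,0,0,70,100,0,0,0.25,0,15,110,100,0,0,0.375,0,25,149,100,0,0,0.5,0,25,149,100,0,0,0.625,0,25,149,100,0,0,0.75,0,25,149,100,0,0,0.8,0]

```text
t: 9.47
ee_pos: [612.1, -64.7, 121.6]
tcp_rot: [0.001, 0.898, 0.439, 0.002]
contact_force: [-0.3, -0.4, 0.2]
finger_gap: 0.503
grasp_force: 0.0
```

Emit:
move_arm:
  targets: [0,0,0,0,0,0.12,0,0,0,0,0,0,0.24,0,0,0,0,0,0,0.36,0,0,0,0,0,0,0.48,0,0,0,0,0,0,0.6,0,0,0,0,0,0,0.72,0,0,0,0,0,0,0.771,0,0,0,0,0,0,0.771,0,0,0,0,0,0,0.771,0]

```text
t: 10.22
ee_pos: [611.4, -66.3, 121.0]
tcp_rot: [0.001, 0.671, 0.742, 0.001]
contact_force: [-0.7, 0.4, 0.4]
finger_gap: 0.5
grasp_force: 0.0
```

```bash
python3 -c "
from h import *
st(); carton('scene'); save(carton('wrist'),'w1.png')"
```

```text
t 10.2167 pos [611.4 -66.3 121. ] fence [ -58.9 -284.3] y [0.995 0.101 0.003] z [ 0.003 -0.    -1.   ] F [-0.7  0.4  0.4] gap 0.500149674652813 j6 [-0.25  0.36  1.52  0.    1.25 -0.35]
scene carton fence ((-56.7203369140625, -167.07376098632812), (115.27367401123047, 150.0566864013672), 0.3109774589538574) 2922
scene tin fence ((-53.0923957824707, -430.928466796875), 51.376197814941406) 1280
wrist carton fence ((-55.18391799926758, -187.1917724609375), (108.1297378540039, 111.13822174072266), 89.88440704345703) 35992
wrist tin fence ((-52.04410934448242, -430.7423400878906), 49.87495803833008) 5711
```

Emit:
move_arm:
  targets: [0,0,-35,0,0,0,0,0,0,-70,0,0,0,0,0,0,-100,0,0,0,0,0,0,-100,0,0,0,0,-0.9,9,-100,0,0,0,0,-1.8,18,-100,0,0,0,0,-2.6,25,-100,0,0,0,0,-3.3,32,-100,0,0,0,0,-4,39,-100,0,0,0,0,-4.7,46,-100,0,0,0,0]

```text
t: 11.15
ee_pos: [607.6, -21.7, 22.2]
tcp_rot: [0.003, 0.67, 0.743, 0.0]
contact_force: [0.2, -6.2, 3.6]
finger_gap: 0.502
grasp_force: 3.1
```

Emit:
move_arm:
  targets: [-0.7,7,0,0,0,0,0,-1.4,14,0,0,0,0,0,-2.2,21,0,0,0,0,0,-2.9,28,0,0,0,0,0,-3.6,35,0,0,0,0,0,-4.3,42,0,0,0,0,0,-5,49,0,0,0,0,0,-5.7,56,0,0,0,0,0,-6.3,62,0,0,0,0,0,-6.7,66,0,0,0,0,0]

```text
t: 11.98
ee_pos: [601.1, 44.6, 22.2]
tcp_rot: [0.003, 0.67, 0.742, 0.001]
contact_force: [1.3, -5.5, 4.2]
finger_gap: 0.499
grasp_force: 3.0
```

```bash
python3 -c "
from h import *
st(); carton('scene')"
```

```text
t 11.9833 pos [601.1  44.6  22.2] fence [ -57.8 -172.9] y [0.995 0.103 0.005] z [ 0.006 -0.003 -1.   ] F [ 1.3 -5.5  4.2] gap 0.4991905580775755 j6 [-0.07  0.47  1.61 -0.    1.06 -0.17]
scene carton fence ((-57.26215362548828, -88.06623840332031), (148.98532104492188, 115.2389144897461), 89.79605865478516) 2478
scene tin fence ((-53.84623718261719, -431.39093017578125), 52.08761978149414) 1294
```

Another 14 mm or so to go.

Emit:
move_arm:
  targets: [-0.4,4,0,0,0,0,0,-0.8,8,0,0,0,0,0,-1,10,0,0,0,0,0,-1.1,11,0,0,0,0,0,-1.2,12,0,0,0,0,0,-1.2,12,0,0,0,0,0]

```text
t: 12.53
ee_pos: [599.9, 56.1, 22.0]
tcp_rot: [0.003, 0.67, 0.742, 0.001]
contact_force: [1.7, -6.1, 4.5]
finger_gap: 0.497
grasp_force: 2.9
```

Emit:
move_arm:
  targets: [-0.1,1,0,0,0,0,0,-0.2,2,0,0,0,0,0,-0.2,2,0,0,0,0,0]

```text
t: 12.78
ee_pos: [599.8, 57.3, 22.0]
tcp_rot: [0.003, 0.67, 0.742, 0.0]
contact_force: [0.9, -7.5, 4.7]
finger_gap: 0.502
grasp_force: 3.9
```

Emit:
move_arm:
  targets: [-0.1,1,0,0,0,0,0,-0.2,2,0,0,0,0,0,-0.2,2,0,0,0,0,0]

```text
t: 13.03
ee_pos: [599.6, 57.3, 22.0]
tcp_rot: [0.004, 0.67, 0.742, -0.001]
contact_force: [0.4, -13.7, 5.3]
finger_gap: 0.501
grasp_force: 6.5
```

Emit:
move_arm:
  targets: [-0.1,1,0,0,0,0,0,-0.2,2,0,0,0,0,0,-0.2,2,0,0,0,0,0]

```text
t: 13.28
ee_pos: [599.3, 57.3, 22.1]
tcp_rot: [0.005, 0.67, 0.742, -0.002]
contact_force: [0.7, -18.4, 6.7]
finger_gap: 0.502
grasp_force: 9.1
```

Emit:
move_arm:
  targets: [3,-30,0,0,0,0,0,3,-30,40,0,0,0,0,3,-30,80,0,0,0,0,0,-20,120,0,0,-0.125,0.5,-35,0,120,0,0,-0.25,0.5,-65,20,120,0,0,-0.375,0.5,-90,45,120,0,0,-0.5,0.5,-104,67,120,0,0,-0.625,0.5,-104,67,120,0,0,-0.75,0.5,-104,67,120,0,0,-0.8,0.5]

```text
t: 14.12
ee_pos: [491.2, 132.6, 140.0]
tcp_rot: [-0.0, 0.907, 0.422, 0.0]
contact_force: [0.4, -0.9, -0.3]
finger_gap: 0.748
grasp_force: 0.0
```

Emit:
move_arm:
  targets: [0,0,0,0,0,-0.12,0.5,0,0,0,0,0,-0.24,0.5,0,0,0,0,0,-0.36,0.5,0,0,0,0,0,-0.48,0.5,0,0,0,0,0,-0.6,0.5,0,0,0,0,0,-0.72,0.5,0,0,0,0,0,-0.771,0.5,0,0,0,0,0,-0.771,0.5,0,0,0,0,0,-0.771,0.5]

```text
t: 14.87
ee_pos: [492.5, 131.0, 139.7]
tcp_rot: [-0.0, 0.999, 0.052, 0.0]
contact_force: [0.0, 0.2, 0.7]
finger_gap: 0.746
grasp_force: 0.0
```

```bash
python3 -c "
from h import *
st(); save(carton('scene'),'s2.png')"
```

```text
t 14.8667 pos [492.5 131.  139.7] fence [-157.   -75.9] y [ 0.103 -0.995 -0.001] z [ 0.     0.001 -1.   ] F [0.  0.2 0.7] gap 0.7462490132892247 j6 [0.09 0.13 1.77 0.   1.24 1.56]
scene carton fence ((-57.15765380859375, -75.85261535644531), (150.79986572265625, 114.87797546386719), 89.70497131347656) 2972
scene tin fence ((-52.54540252685547, -430.3506164550781), 51.210567474365234) 1284
```

View pics/s2.png

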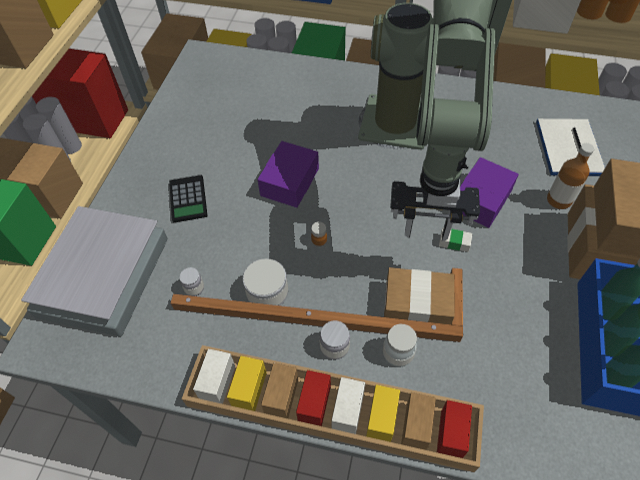

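The carton (425,295) sits in the corner and the tin (265,283) is at the rail. I'll finish with one gentle nudge toward the long rail, because the end push may have loosened that side.

Emit:
move_arm:
  targets: [0,0,-40,0,0,0,0.5,0,0,-80,0,0,0,0.5,0,0,-117,0,0,0,0.5,0,0,-117,0,0,0,0.5,10,1,-117,0,0,0,0.5,20,2,-117,0,0,0,0.5,27,2.7,-117,0,0,0,0.5,30,3,-117,0,0,0,0.5,33,3.3,-117,0,0,0,0.5,35,3.5,-117,0,0,0,0.5]

```text
t: 15.75
ee_pos: [529.6, 134.1, 24.0]
tcp_rot: [-0.0, 0.999, 0.051, 0.002]
contact_force: [-0.4, 0.1, 0.2]
finger_gap: 0.751
grasp_force: 0.0
```

Emit:
move_arm:
  targets: [1,0.1,0,0,0,0,0.5,2,0.2,0,0,0,0,0.5,2,0.2,0,0,0,0,0.5]

```text
t: 16.0
ee_pos: [529.6, 134.1, 22.5]
tcp_rot: [0.0, 0.999, 0.051, -0.0]
contact_force: [0.0, -0.8, -0.8]
finger_gap: 0.75
grasp_force: 0.0
```

Emit:
move_arm:
  targets: [1,0.1,0,0,0,0,0.5,2,0.2,0,0,0,0,0.5,2,0.2,0,0,0,0,0.5]

```text
t: 16.25
ee_pos: [529.6, 134.1, 22.1]
tcp_rot: [0.0, 0.999, 0.051, -0.002]
contact_force: [-5.4, -0.9, 5.2]
finger_gap: 0.748
grasp_force: 2.8
```

Emit:
move_arm:
  targets: [1,0.1,0,0,0,0,0.5,2,0.2,0,0,0,0,0.5,2,0.2,0,0,0,0,0.5]

```text
t: 16.5
ee_pos: [529.6, 134.0, 22.0]
tcp_rot: [0.0, 0.999, 0.051, -0.005]
contact_force: [-10.9, -2.0, 9.6]
finger_gap: 0.752
grasp_force: 5.2
```

Emit:
move_arm:
  targets: [-20,-2,0,0,0,0,0.5,-40,-4,0,0,0,0,0.5,-40,-4,40,0,0,0,0.5,-40,-4,80,0,0,0,0.5,-40,-4,120,0,0,0,0.5,-50,-40,160,0,0,0,0.5,-60,-70,180,0,0,0,0.5,-60,-70,180,0,0,0,0.5,-60,-70,180,0,0,0,0.5]

```text
t: 17.25
ee_pos: [475.4, 63.1, 205.0]
tcp_rot: [0.0, 0.999, 0.049, 0.003]
contact_force: [-0.2, 0.8, 0.3]
finger_gap: 0.747
grasp_force: 0.0
```

```bash
python3 -c "
from h import *
st(); f=carton('scene'); w=world(f); d=np.load('scene0.npz')['w']
for n,(u,v) in dict(jar=(318,234),paste=(190,282),soap=(455,238),milk=(335,338),tea=(400,342)).items():
    s=np.s_[v-12:v+12,u-12:u+12]; print(n,np.nanmean(abs(w[s]-d[s])).round(1))
try: carton('side')
except ValueError: pass"
```

```text
t 17.25 pos [475.4  63.1 205. ] fence [-181.  -141.7] y [ 0.099 -0.995  0.001] z [ 0.006 -0.    -1.   ] F [-0.2  0.8  0.3] gap 0.7471382590043951 j6 [-0.05 -0.    1.77 -0.    1.37  1.42]
scene carton fence ((-57.138763427734375, -76.36441040039062), (114.50579071044922, 150.28163146972656), 0.08865465223789215) 2957
scene tin fence ((-53.84038162231445, -429.7199401855469), 51.786808013916016) 1285
jar 1.7
paste 1.6
soap 1.6
milk 1.2
tea 1.2
side carton fence ((-57.069664001464844, -75.251220703125), (152.4730224609375, 110.60929107666016), 89.69563293457031) 5046
side tin fence ((-56.00385665893555, -429.49755859375), 51.5538215637207) 1124
```

The carton is square and against both rails, the tin is at the rail, and the five bystanders I checked haven't moved. The arm is clear, so I'm handing in.

```bash
python3 -c "
from h import *
print(robot.close_job())"
```

```text
the job is handed in; nothing more can be done
None
```

The job is handed in, with no verdict returned: the carton sits square against both rails, the tin touches the long rail about 430 mm from the end rail, the five bystanders I compared had not moved (the calculator, well away from the work, I did not check), and the arm finished clear at 17 s.

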